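Bring the slant rack down to its second notch

TASK

The tilting test-tube rack was left too steep for setting slopes; reset it so that it stands in its second notch up from flat. Its ratchet holds on the way down, so lift the board by its pull bar past the top notch until it comes lightly against its stop (that trips the pawl; do not force the stop), lower it all the way flat, raise it to the second notch and let it rest there. Never let the board drop, and leave the other things on the bench where they are.

Things in the scene. Friction and masses are not known exactly. Their poses are not given: they have to be found in the camera images.
- slant_stand: Dark steel base plate of the slant rack, 225 x 330 mm, fixed to the bench; origin under its middle. x runs level from hinge to pull bar. A white board, 228 mm wide and 185 mm deep, is hinged to it along the edge nearest the robot. The board weighs 0.4 to 0.7 kg (1 to 4 N at the bar); its hinge is damped (0.4 N m s/rad); let go, it falls at about 1 rad/s.
- slant_hinge (a point): Point on the hinge line, midway along the board's width, 74 mm above the bench. Axes: x level from the hinge towards the pull bar's side, y along the hinge line, z up. The bar moves round this line on an arc of 230 mm radius.
- pull_bar (a point): Middle of the pull bar: round steel, 12 mm thick, 118 mm long, parallel to the hinge line and 230 mm from it in the board's plane, carried by 9 mm rods 55 mm either side. Gap of 34 mm to the board's edge. x points outward along the board, y along the bar, z normal to the board. Pinch it from above, fingers closing across it; it turns in the fingers as the board swings.
- slant_board (a joint): Angle of the board (rad): 0 flat, growing as the pull bar rises. Notches hold it at 0.174, 0.349, 0.523, 0.698 and 0.872 (10 degrees apart). It rises freely; let down, it is caught by the next notch below. Once the pawl is tripped at the top, it comes down past all notches; below 0.04, practically flat, the pawl is set again and catches anew.
- ratchet_case (a point): Middle of the top of the clear-covered ratchet case, 192 mm along x, 45 mm along y, 174 mm above the bench, beside the board. Inside, a trip dog clamped in a slot, set differently each time, throws the pawl out at a board angle between about 0.97 and 1.30 rad that is not known beforehand. The board meets the stop 0.03 rad later, so lifting until the stop is felt always trips it.
- stop_buffer: Black rubber buffer (14 x 8 x 8 mm) inside the ratchet case on which the trip dog lands at the top of the travel, 75 mm from the hinge line; its origin lies on the hinge line. 60 N on it, the most it may take, is about 19 N at the pull bar on top of the board's weight; by then it has yielded about 1.5 mm, or 5 mm at the bar.
- wash_bottle: White wash bottle with red cap and bent spout, 72 x 99 x 228 mm, upright; origin under it. A bystander.
- erlenmeyer: Conical glass flask, 74 mm across, 111 mm tall, a little blue liquid; origin under it. A bystander.

How it is judged:
By the outcome, as a careful person would: the job done as asked, in the order asked, and still so for the second after the job is handed in, with the robot touching nothing.
It also fails if it takes over 64 s, if anything falls off the work surface, if the arm or the gripper's body presses on something with over 40 N, if the wrist force passes 120 N, or if a joint passes its speed limit or range.

ROBOT

A 6-joint arm with a two-finger parallel gripper is mounted at the origin on a cart in front of the work surface, level with it; the furniture and walls round the work are solid. World frame = base frame: x ahead of the robot, y to its left, z up, the work surface at z = 0. Lengths are in m, angles in rad, forces in N, time in s.
With the tool pointing down it reaches from about 0.4 to 0.825 m from the base axis. Payload 7 kg.
Tool frame: the origin (TCP) lies at the very end of the fingers, on their centre line; the grasp point (between the pads) lies 19 mm behind it; z points along the fingers, y is the line along which they close (so a half turn about z gives the same grasp; the last joint's range is limited). The gripper opens to 88 mm and grips with 3 to 60 N. Pads are 19 mm wide; open, the fingers measure 130 mm over their backs; the gripper's body (78 mm by 193 mm) begins 47 mm behind the grasp point.
Start: joints at [1.508, 0.359, 0.012, 0, -1.224, -0.288], TCP at [0.232, 0.634, 0.227] pointing down, gripper open.
Joint ranges: [-3.07, 3.07], [-1.43, 2.12], [-1.02, 1.25], [-3.03, 1.67], [-3.05, -0], [-3.03, 3.03]. Speed limits (rad/s): [2.39, 2.39, 3.01, 3.14, 3.14, 3.14].

INTERFACE

Orientations are given as [roll, pitch, yaw] about the fixed x, y, z axes, in that order (R = Rz(yaw) Ry(pitch) Rx(roll)).
In Python, from station import arm gives the robot as it stands.
- The arm moves only by the tool step_arm, never from a script. Its argument "rows" is a list of rows, each a list of 5 numbers: the shift along the world's x, y, z in m, then the turn about the world's z in rad, then the finger opening in m, from 0 to 0.0876. In form: [[x, y, z, spin, gripper], ...]. A call has 1 to 20 rows; each row is the pose to reach, as a shift and turn from the pose commanded when the call began; what a row does not reach only later rows make up. A row lasts 1/10 s, in which the tool goes at most 50 mm and 8.59 degrees, less where a joint would pass 70% of its speed; a pose out of reach is approached as far as the arm can. A call with a gripper value outside its range is refused whole. The fingers move at their own pace and stop on an object; "newtons" is the grip in N (left out, the last holds). Time passes only in rows, so rows that repeat a pose let the fingers close. It gives the time, the measured TCP pose, the force, the opening and the grip force at its end, in the units of the state.
- arm.get_state(): the state, without advancing time (a new reading comes with each control period).
- arm.grab_frame(name): name is "side" or "top"; returns a dict with "color" (420x560x3 uint8, blue, green, red), "vfov" (degrees; the focal length in pixels is half the picture's height over the tangent of half this angle, whatever the lens; pixels are square), "cx", "cy" (the principal point, pixels), "rvec" (rotation vector, rad) and "tvec" (3), from world to camera coordinates, as OpenCV has them. Camera axes: x right, y down, z forward; pixel columns grow to the right and rows downward; lengths in m; the calibration is good to about 2 mm. A picture is of the moment at which its call begins. There is no depth.
- arm.job_done(): hands the job in; it is judged then, once.
The state is a dict: "t": time; "q": joint angles; "qd": joint speeds; "joint_efforts": joint torques, N m; "eef_pos": TCP position; "ee_rot": TCP orientation; "force": force on the tool from outside, world axes, zero at the start; "moment": the same for the moment, N m; "width": finger opening in m; "gripper_force": force on a finger pad.
Only numpy, scipy, OpenCV 4.12 (cv2) and the standard library are available. Lean on these libraries where they do the work, as an engineer would, in place of code of your own. Each camera call takes 0.05 s, during which the arm holds its last target. There are 200 camera calls.

## Working session

There is one attempt and no reset: what is moved stays moved. The work goes in short steps, Python scripts to look and compute and a tool call to move; the robot and the scene stay as the last step left them, time stands still between calls to the robot, and variables do not carry over. Pictures are saved under pics/ and viewed, at most 10 in all, crops included, and the job is handed in when it is done.

Besides the shell and the picture viewer there is one more tool, called after "Request:" by a JSON object that holds its "fn" and its "kwargs". step_arm: Moves the arm, as the interface text tells. Its arguments: {"type":"object","properties":{"rows":{"type":"array"},"newtons":{"type":"number"}},"required":["rows"]}

```bash
mkdir -p pics; cat > h.py <<'E'
import numpy as np, cv2
from station import arm
def P(f):
    fl=f["color"].shape[0]/2/np.tan(np.radians(f["vfov"])/2)
    K=np.array([[fl,0,f["cx"]],[0,fl,f["cy"]],[0,0,1.]])
    R=cv2.Rodrigues(np.array(f["rvec"],float))[0]; t=np.array(f["tvec"],float).reshape(3)
    return K,R,t
def ray(f,uv):
    K,R,t=P(f); d=R.T@np.linalg.solve(K,[uv[0],uv[1],1.]); return -R.T@t,d/np.linalg.norm(d)
def tri(fa,a,fb,b):
    c1,d1=ray(fa,a);c2,d2=ray(fb,b)
    s=np.linalg.lstsq(np.c_[d1,-d2],c2-c1,rcond=None)[0]
    p,q=c1+s[0]*d1,c2+s[1]*d2
    return (p+q)/2,np.linalg.norm(p-q)
def proj(f,p):
    K,R,t=P(f); x=K@(R@np.array(p,float)+t); return x[:2]/x[2]
E
python3 - <<'E'
from h import *
import pickle
for n in("side","top"):
    f=arm.grab_frame(n); pickle.dump(f,open(n+".pkl","wb"))
    cv2.imwrite(f"pics/{n}1.png",cv2.resize(f["color"],(800,600),interpolation=cv2.INTER_CUBIC))
    K,R,t=P(f); print(n,-R.T@t,R[2],f["vfov"])
print(arm.get_state())
E
```

```text
side [ 0.03474887 -0.76404054  0.60581602] [ 0.47701849  0.77562736 -0.41334677] 53.03080794281593
top [0.29770253 0.09790618 1.3555193 ] [ 0.20257217 -0.00461116 -0.97925648] 46.85851398856467
{'t': 0.1, 'q': array([ 1.50809482e+00,  3.59304484e-01,  1.11493758e-02, -2.95256052e-04,
       -1.22409286e+00, -2.88108502e-01]), 'qd': array([ 0.00023861, -0.00288383,  0.00345445,  0.00167204,  0.000293  ,
       -0.00013024]), 'joint_efforts': array([-2.35283667e-03, -5.84165418e+01,  2.93753135e+01,  7.01557294e+00,
        1.01927260e-02, -4.51185815e-05]), 'eef_pos': array([0.23184421, 0.63347153, 0.22572526]), 'ee_rot': array([ 3.14012197e+00, -1.46370082e-04, -3.50910431e-01]), 'force': array([0.35662913, 0.08164262, 0.90563938]), 'moment': array([-0.01727338, -0.01593113, -0.02089486]), 'gripper_force': 0.0, 'width': 0.08743909953852454}
```

View pics/side1.png

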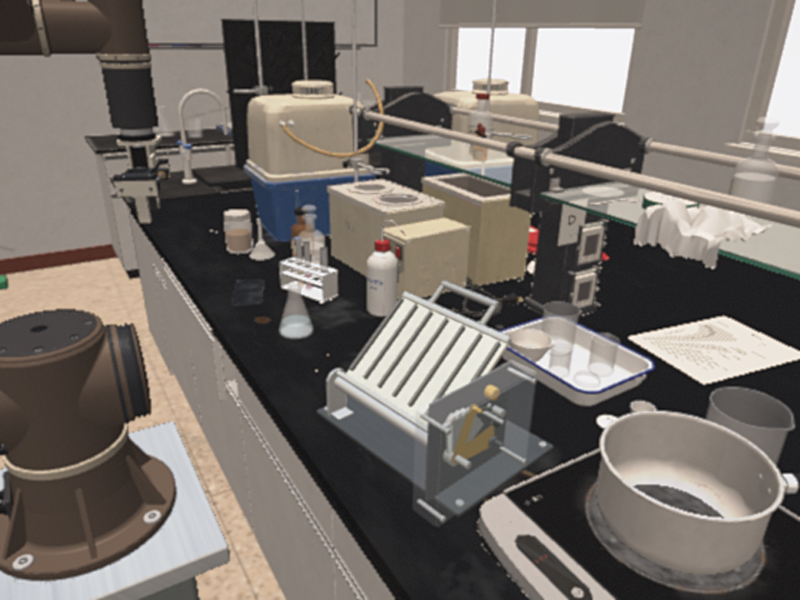

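View pics/top1.png

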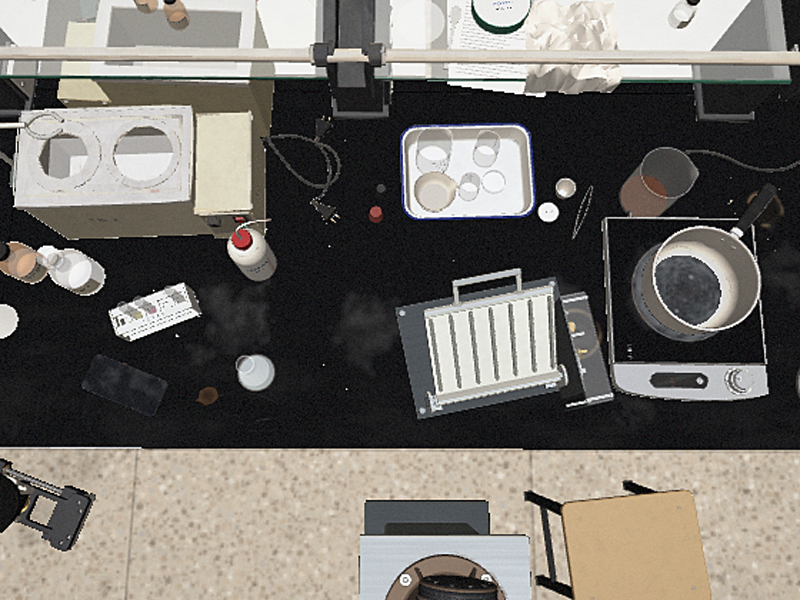

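The side view shows the rack with its bar at about (438–497, 286–314). In the top view the bar is at (455–520, 281–270). The ratchet case is on the right (−y) side and the hinge is nearest the robot. I'll zoom in on both.

```bash
python3 - <<'E'
from h import *
import pickle
s=pickle.load(open("side.pkl","rb"))["color"];t=pickle.load(open("top.pkl","rb"))["color"]
a=s[190:290,220:360]; b=t[180:295,270:410]
o=np.zeros((600,800,3),np.uint8)
a=cv2.resize(a,None,fx=2.85*2,fy=2.85*2,interpolation=cv2.INTER_CUBIC)
cv2.imwrite("pics/c1.png",a[:600,:800])
b=cv2.resize(b,None,fx=5,fy=5,interpolation=cv2.INTER_CUBIC);cv2.imwrite("pics/c2.png",b)
E
```

```text
(no output)
```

View pics/c1.png

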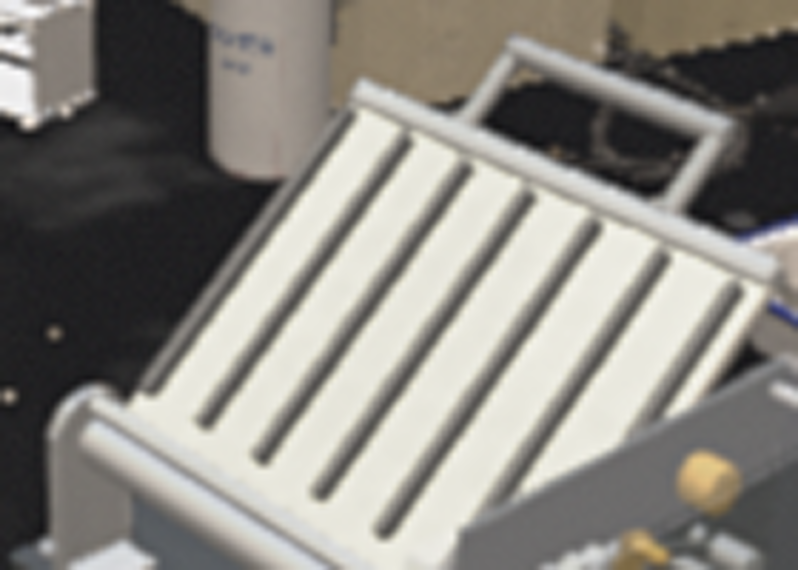

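View pics/c2.png

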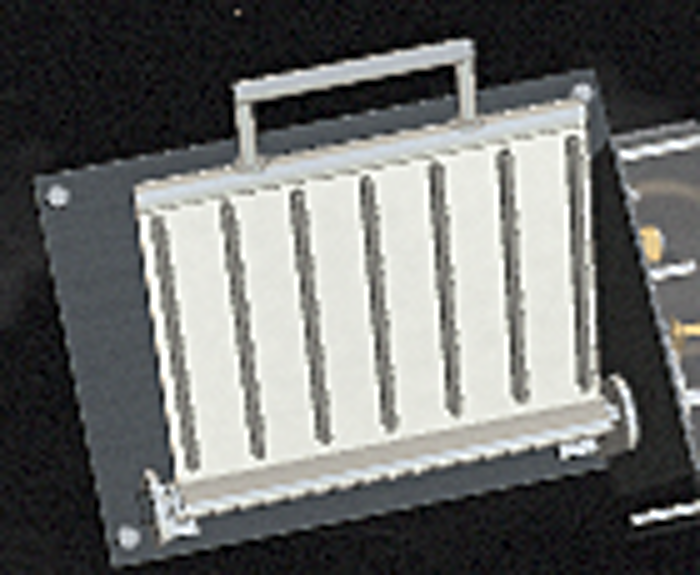

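```bash
python3 - <<'E'
from h import *
import pickle
s=pickle.load(open("side.pkl","rb"));t=pickle.load(open("top.pkl","rb"))
A=lambda u,v:(220+u/5.7-.4,190+v/5.7-.4)
B=lambda u,v:(270+u/5-.4,180+v/5-.4)
r={}
for n,a,b in [("barL",(514,46),(237,92)),("barR",(731,128),(470,48)),("cornL",(362,88),(137,193)),("cornR",(775,268),(585,112)),("rodL",(470,122),(248,168)),("rodR",(680,207),(468,122))]:
    p,e=tri(s,A(*a),t,B(*b)); r[n]=p; print(n,p.round(4),round(e,4))
m=(r["barL"]+r["barR"])/2; d=r["barL"]-r["barR"]
print("mid",m,"len",np.linalg.norm(d),"yaw of hinge x",np.arctan2(-d[0],d[1]))
yaw=np.arctan2(-d[0],d[1]);th=np.arcsin((m[2]-.074)/.23)
ex=np.array([np.cos(yaw),np.sin(yaw),0])
h=m-.23*(np.cos(th)*ex+np.array([0,0,np.sin(th)]))
print("theta",th,"hinge",h,"ex",ex,"pix hinge",[(x-np.array([270,180]))*5 for x in [proj(t,h)]],(proj(s,h)-[220,190])*5.7)
for a in [(35,178),(595,70),(110,568)]:
    c,dd=ray(t,B(*a)); print("plate",(c-dd*(c[2]-.006)/dd[2]).round(4))
E
```

```text
barL [ 0.5822 -0.0021  0.224 ] 0.0004
barR [ 0.605  -0.1154  0.2253] 0.0015
cornL [0.5375 0.0454 0.1965] 0.0017
cornR [ 0.5797 -0.1757  0.1981] 0.0006
rodL [ 0.5527 -0.0104  0.1981] 0.0045
rodR [ 0.5765 -0.1193  0.1991] 0.0059
mid [ 0.59363593 -0.05872579  0.2246816 ] len 0.11555288922468164 yaw of hinge x 0.19886503640895867
theta 0.7143644701252535 hinge [ 0.42329339 -0.0930547   0.074     ] ex [0.98029143 0.19755686 0.        ] pix hinge [array([386.89788462, 451.89808887])] [290.82856462 557.87396502]
plate [0.5863 0.0943 0.006 ]
plate [ 0.6511 -0.2278  0.006 ]
plate [0.3667 0.0524 0.006 ]
```

```bash
python3 - <<'E'
from h import *
import pickle
s=pickle.load(open("side.pkl","rb"));t=pickle.load(open("top.pkl","rb"))
k=.7
for n,a,b in [("clamp",(520,150),(322,55)),("cap",(382,245),(243,239)),("shelf",(650,200),(530,88))]:
    p,e=tri(s,np.array(a)*k,t,np.array(b)*k); print(n,p.round(3),round(e,3))
for z in(.3,.4,.5,.6):
    c,d=ray(t,np.array((450,82))*k); print(z,(c-d*(c[2]-z)/d[2]).round(3))
E
```

```text
clamp [0.911 0.208 0.382] 0.009
cap [0.676 0.368 0.165] 0.002
shelf [ 0.885 -0.131  0.351] 0.034
0.3 [0.909 0.004 0.3  ]
0.4 [0.851 0.013 0.4  ]
0.5 [0.793 0.022 0.5  ]
0.6 [0.736 0.031 0.6  ]
```

Request:
{"fn": "step_arm", "kwargs": {"rows": [[0,0,0.04,-0.05,0.06],[0,-0.02,0.08,-0.15,0.04],[0.01,-0.06,0.09,-0.25,0.036],[0.025,-0.1,0.09,-0.35,0.036],[0.04,-0.14,0.09,-0.45,0.036],[0.06,-0.18,0.09,-0.55,0.036],[0.08,-0.22,0.09,-0.65,0.036],[0.1,-0.26,0.09,-0.75,0.036],[0.12,-0.3,0.09,-0.85,0.036],[0.14,-0.34,0.09,-0.95,0.036],[0.16,-0.38,0.09,-1.025,0.036],[0.18,-0.42,0.09,-1.025,0.036],[0.2,-0.46,0.09,-1.025,0.036],[0.225,-0.5,0.09,-1.025,0.036],[0.25,-0.54,0.09,-1.025,0.036],[0.275,-0.58,0.09,-1.025,0.036],[0.3,-0.62,0.09,-1.025,0.036],[0.33,-0.655,0.09,-1.025,0.036],[0.35,-0.68,0.09,-1.025,0.036],[0.362,-0.692,0.09,-1.025,0.036]], "newtons": 20}}

```text
t: 2.1
eef_pos: [0.5948, -0.0604, 0.3154]
ee_rot: [3.14, -0.0, -1.378]
force: [0.3, 1.2, -0.7]
width: 0.0357
gripper_force: 0.0
```

Request:
{"fn": "step_arm", "kwargs": {"rows": [[0,0.001,-0.02,0,0.036],[0,0.001,-0.04,0,0.036],[0,0.001,-0.055,0,0.036],[0,0.001,-0.065,0,0.036],[0,0.001,-0.07,0,0.036],[0,0.001,-0.07,0,0.036]]}}

```text
t: 2.7
eef_pos: [0.5938, -0.0568, 0.2463]
ee_rot: [3.141, 0.0, -1.375]
force: [0.7, 0.1, 0.5]
width: 0.0363
gripper_force: 0.0
```

```bash
python3 - <<'E'
from h import *
o=[]
for n in("side","top"):
    f=arm.grab_frame(n); c=f["color"]
    u=proj(f,[.594,-.0587,.223]).astype(int); c=c[u[1]-50:u[1]+50,u[0]-65:u[0]+65]
    o.append(cv2.resize(c,(390,300),interpolation=cv2.INTER_CUBIC))
cv2.imwrite("pics/d1.png",np.hstack(o))
print(arm.get_state()["eef_pos"])
E
```

```text
[ 0.59432803 -0.05697722  0.24735545]
```

View pics/d1.png

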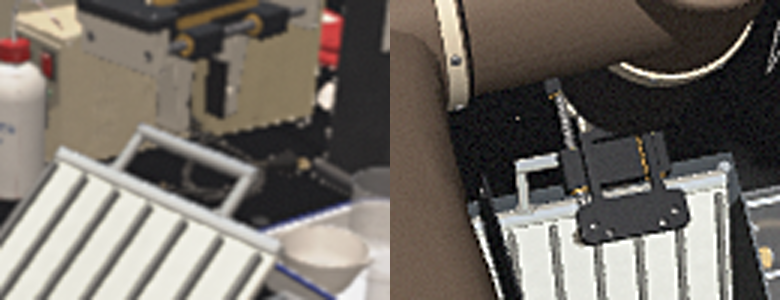

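In the crops the fingers hang just above the middle of the bar: about (185–230, 115) in the left half, with the bar at (200, 150). I'll go down and close.

Request:
{"fn": "step_arm", "kwargs": {"rows": [[0,-0.001,-0.01,0,0.036],[0,-0.001,-0.02,0,0.036],[0,-0.001,-0.03,0,0.036],[0,-0.001,-0.037,0,0.036],[0,-0.001,-0.041,0,0.036],[0,-0.001,-0.041,0,0.036]]}}

```text
t: 3.4
eef_pos: [0.5937, -0.0582, 0.2047]
ee_rot: [3.14, 0.0, -1.376]
force: [0.6, 0.2, 0.3]
width: 0.0358
gripper_force: 0.0
```

Request:
{"fn": "step_arm", "kwargs": {"rows": [[0,0,0,0,0.02],[0,0,0,0,0.01],[0,0,0,0,0.004],[0,0,0,0,0.004],[0,0,0,0,0.004],[0,0,0,0,0.004],[0,0,0,0,0.004],[0,0,0,0,0.004]], "newtons": 20}}

```text
t: 4.2
eef_pos: [0.5931, -0.0583, 0.2051]
ee_rot: [3.14, 0.0, -1.376]
force: [-4.9, -1.4, -0.8]
width: 0.0113
gripper_force: 20.0
```

```bash
python3 - <<'E'
import numpy as np
g=lambda th,t0=.698:(.23*(np.cos(th)-np.cos(t0))*.981,.23*(np.cos(th)-np.cos(t0))*.194,.23*(np.sin(th)-np.sin(t0)))
for th in np.arange(.70,1.36,.02): print(round(th,3),np.round(g(th),4))
E
```

```text
0.7 [-0.0003 -0.0001  0.0004]
0.72 [-0.0032 -0.0006  0.0038]
0.74 [-0.0062 -0.0012  0.0073]
0.76 [-0.0093 -0.0018  0.0106]
0.78 [-0.0125 -0.0025  0.0139]
0.8 [-0.0157 -0.0031  0.0172]
0.82 [-0.0189 -0.0037  0.0203]
0.84 [-0.0223 -0.0044  0.0234]
0.86 [-0.0257 -0.0051  0.0265]
0.88 [-0.0291 -0.0058  0.0295]
0.9 [-0.0326 -0.0064  0.0323]
0.92 [-0.0362 -0.0072  0.0352]
0.94 [-0.0398 -0.0079  0.0379]
0.96 [-0.0435 -0.0086  0.0406]
0.98 [-0.0472 -0.0093  0.0432]
1.0 [-0.051  -0.0101  0.0457]
1.02 [-0.0548 -0.0108  0.0482]
1.04 [-0.0586 -0.0116  0.0505]
1.06 [-0.0626 -0.0124  0.0528]
1.08 [-0.0665 -0.0132  0.055 ]
1.1 [-0.0705 -0.0139  0.0572]
1.12 [-0.0746 -0.0147  0.0592]
1.14 [-0.0786 -0.0156  0.0612]
1.16 [-0.0828 -0.0164  0.063 ]
1.18 [-0.0869 -0.0172  0.0648]
1.2 [-0.0911 -0.018   0.0666]
1.22 [-0.0953 -0.0189  0.0682]
1.24 [-0.0996 -0.0197  0.0697]
1.26 [-0.1039 -0.0205  0.0712]
1.28 [-0.1082 -0.0214  0.0725]
1.3 [-0.1125 -0.0222  0.0738]
1.32 [-0.1169 -0.0231  0.075 ]
1.34 [-0.1212 -0.024   0.0761]
1.36 [-0.1257 -0.0248  0.0771]
```

Request:
{"fn": "step_arm", "kwargs": {"rows": [[-0.003,-0.001,0.004,0,0.004],[-0.006,-0.001,0.007,0,0.004],[-0.0095,-0.002,0.0105,0,0.004],[-0.0125,-0.0025,0.014,0,0.004],[-0.0155,-0.003,0.017,0,0.004],[-0.019,-0.004,0.0205,0,0.004],[-0.019,-0.004,0.0205,0,0.004]]}}

```text
t: 4.9
eef_pos: [0.5741, -0.0622, 0.2264]
ee_rot: [3.141, 0.0, -1.376]
force: [-3.9, -0.8, -7.1]
width: 0.011
gripper_force: 20.0
```

Request:
{"fn": "step_arm", "kwargs": {"rows": [[-0.0035,-0.0005,0.003,0,0.004],[-0.007,-0.0015,0.006,0,0.004],[-0.01,-0.002,0.009,0,0.004],[-0.0135,-0.0025,0.012,0,0.004],[-0.0175,-0.0035,0.015,0,0.004],[-0.021,-0.004,0.0175,0,0.004],[-0.021,-0.004,0.0175,0,0.004]]}}

```text
t: 5.6
eef_pos: [0.5538, -0.0663, 0.2443]
ee_rot: [-3.141, -0.0, -1.376]
force: [-2.3, -2.0, -7.1]
width: 0.0112
gripper_force: 20.0
```

Request:
{"fn": "step_arm", "kwargs": {"rows": [[-0.002,-0.0005,0.0005,0,0.004],[-0.004,-0.001,0.0015,0,0.004],[-0.006,-0.001,0.003,0,0.004],[-0.008,-0.0015,0.0045,0,0.004],[-0.008,-0.0015,0.0045,0,0.004]]}}

```text
t: 6.1
eef_pos: [0.5469, -0.0677, 0.2494]
ee_rot: [-3.139, -0.001, -1.375]
force: [3.2, -1.7, 1.7]
width: 0.0113
gripper_force: 20.0
```

Request:
{"fn": "step_arm", "kwargs": {"rows": [[-0.002,-0.0005,0.001,0,0.004],[-0.004,-0.001,0.0025,0,0.004],[-0.004,-0.001,0.0025,0,0.004]]}}

```text
t: 6.4
eef_pos: [0.5432, -0.0685, 0.252]
ee_rot: [-3.138, -0.0, -1.375]
force: [6.0, 0.6, 4.5]
width: 0.0111
gripper_force: 20.0
```

Request:
{"fn": "step_arm", "kwargs": {"rows": [[-0.002,-0.0005,0.001,0,0.004],[-0.004,-0.0005,0.0025,0,0.004],[-0.004,-0.0005,0.0025,0,0.004]]}}

```text
t: 6.7
eef_pos: [0.5393, -0.0693, 0.2545]
ee_rot: [-3.138, -0.001, -1.375]
force: [5.4, -1.7, 5.8]
width: 0.011
gripper_force: 20.0
```

Request:
{"fn": "step_arm", "kwargs": {"rows": [[-0.002,-0.0005,0.002,0,0.004],[-0.0035,-0.0005,0.0035,0,0.004],[-0.0035,-0.0005,0.0035,0,0.004]]}}

```text
t: 7.0
eef_pos: [0.535, -0.0701, 0.2573]
ee_rot: [-3.14, -0.001, -1.376]
force: [5.2, -2.3, 3.1]
width: 0.0111
gripper_force: 20.0
```

Request:
{"fn": "step_arm", "kwargs": {"rows": [[-0.002,-0.0005,0.001,0,0.004],[-0.004,-0.001,0.0025,0,0.004],[-0.004,-0.001,0.0025,0,0.004]]}}

```text
t: 7.3
eef_pos: [0.531, -0.0709, 0.2598]
ee_rot: [-3.14, -0.001, -1.376]
force: [5.2, -2.5, 4.6]
width: 0.0114
gripper_force: 20.0
```

Request:
{"fn": "step_arm", "kwargs": {"rows": [[-0.002,-0.0005,0.0015,0,0.004],[-0.004,-0.001,0.003,0,0.004],[-0.004,-0.001,0.003,0,0.004]]}}

```text
t: 7.6
eef_pos: [0.5266, -0.0718, 0.2624]
ee_rot: [-3.141, -0.0, -1.376]
force: [4.8, -1.6, 3.9]
width: 0.0114
gripper_force: 20.0
```

Request:
{"fn": "step_arm", "kwargs": {"rows": [[-0.002,-0.0005,0.001,0,0.004],[-0.004,-0.0005,0.002,0,0.004],[-0.004,-0.0005,0.002,0,0.004]]}}

```text
t: 7.9
eef_pos: [0.5227, -0.0725, 0.2645]
ee_rot: [-3.141, -0.001, -1.376]
force: [5.0, -3.2, 4.9]
width: 0.0112
gripper_force: 20.0
```

Request:
{"fn": "step_arm", "kwargs": {"rows": [[-0.002,-0.0005,0.001,0,0.004],[-0.004,-0.001,0.0025,0,0.004],[-0.004,-0.001,0.0025,0,0.004]]}}

```text
t: 8.2
eef_pos: [0.5184, -0.0734, 0.2666]
ee_rot: [3.141, -0.0, -1.376]
force: [3.4, -2.9, 3.5]
width: 0.0113
gripper_force: 20.0
```

Request:
{"fn": "step_arm", "kwargs": {"rows": [[-0.002,-0.0005,0.001,0,0.004],[-0.004,-0.0005,0.002,0,0.004],[-0.004,-0.0005,0.002,0,0.004]]}}

```text
t: 8.5
eef_pos: [0.5145, -0.0741, 0.2687]
ee_rot: [3.141, -0.001, -1.376]
force: [3.5, -3.7, 4.3]
width: 0.0112
gripper_force: 20.0
```

Request:
{"fn": "step_arm", "kwargs": {"rows": [[-0.002,-0.0005,0.001,0,0.004],[-0.004,-0.001,0.002,0,0.004],[-0.004,-0.001,0.002,0,0.004]]}}

```text
t: 8.8
eef_pos: [0.5103, -0.0749, 0.2705]
ee_rot: [3.141, -0.0, -1.376]
force: [4.0, -3.2, 2.7]
width: 0.0111
gripper_force: 20.0
```

Request:
{"fn": "step_arm", "kwargs": {"rows": [[-0.002,-0.0005,0.001,0,0.004],[-0.004,-0.0005,0.002,0,0.004],[-0.004,-0.0005,0.002,0,0.004]]}}

```text
t: 9.1
eef_pos: [0.5061, -0.0757, 0.2724]
ee_rot: [3.141, -0.001, -1.376]
force: [3.8, -4.5, 1.4]
width: 0.011
gripper_force: 20.0
```

Request:
{"fn": "step_arm", "kwargs": {"rows": [[-0.002,-0.0005,0.001,0,0.004],[-0.004,-0.001,0.0015,0,0.004],[-0.004,-0.001,0.0015,0,0.004]]}}

```text
t: 9.4
eef_pos: [0.5028, -0.0764, 0.2739]
ee_rot: [-3.141, -0.001, -1.376]
force: [6.0, -4.0, 0.9]
width: 0.0113
gripper_force: 20.0
```

Request:
{"fn": "step_arm", "kwargs": {"rows": [[-0.002,-0.0005,0.001,0,0.004],[-0.004,-0.0005,0.0015,0,0.004],[-0.004,-0.0005,0.0015,0,0.004]]}}

```text
t: 9.7
eef_pos: [0.4999, -0.077, 0.2752]
ee_rot: [-3.14, -0.001, -1.376]
force: [11.9, -6.9, -4.1]
width: 0.0114
gripper_force: 20.0
```

Request:
{"fn": "step_arm", "kwargs": {"rows": [[-0.001,0,0.0005,0,0.004],[-0.001,0,0.0005,0,0.004]]}}

```text
t: 9.9
eef_pos: [0.4992, -0.0771, 0.2755]
ee_rot: [-3.14, -0.001, -1.376]
force: [13.1, -8.3, -5.3]
width: 0.0112
gripper_force: 20.0
```

```bash
python3 - <<'E'
import numpy as np
from scipy.optimize import least_squares
p=np.array([[.5931,-.0583,.2051],[.5741,-.0622,.2264],[.5538,-.0663,.2443],[.5469,-.0677,.2494],[.5393,-.0693,.2545],[.531,-.0709,.2598],[.5227,-.0725,.2645],[.5145,-.0741,.2687],[.5061,-.0757,.2724],[.4999,-.077,.2752]])
yaw=.195;ex=np.array([np.cos(yaw),np.sin(yaw)])
e=p[:,:2]@ex; z=p[:,2]
r=least_squares(lambda c:np.hypot(e-c[0],z-c[1])-.23,[.39,.055])
print(r.x,r.fun.round(4),np.arctan2(z-r.x[1],e-r.x[0]).round(3))
h=np.array([.4208,-.0929]);print(h@ex)
E0=np.array([.4992,-.0771])@ex; t0=np.arctan2(.2755-r.x[1],E0-r.x[0]);print(t0)
for th in list(np.arange(1.20,-.03,-.05)): 
  d=.23*(np.cos(th)-np.cos(t0)); print(round(th,2),np.round([d*ex[0],d*ex[1],.23*(np.sin(th)-np.sin(t0))],4))
E
```

```text
[0.39121373 0.06115066] [-0.     -0.      0.0001  0.     -0.0001  0.      0.      0.     -0.0001
  0.    ] [0.676 0.802 0.921 0.959 0.999 1.042 1.084 1.125 1.166 1.196]
0.3948239482484531
1.1989822923888647
1.2 [-0.0002 -0.      0.0001]
1.15 [ 0.0102  0.002  -0.0043]
1.1 [ 0.0204  0.004  -0.0093]
1.05 [ 0.0303  0.006  -0.0148]
1.0 [ 0.0399  0.0079 -0.0207]
0.95 [ 0.0493  0.0097 -0.0272]
0.9 [ 0.0583  0.0115 -0.0341]
0.85 [ 0.0669  0.0132 -0.0415]
0.8 [ 0.0752  0.0149 -0.0493]
0.75 [ 0.0831  0.0164 -0.0575]
0.7 [ 0.0906  0.0179 -0.0661]
0.65 [ 0.0977  0.0193 -0.0751]
0.6 [ 0.1043  0.0206 -0.0844]
0.55 [ 0.1104  0.0218 -0.0941]
0.5 [ 0.116   0.0229 -0.104 ]
0.45 [ 0.1212  0.0239 -0.1142]
0.4 [ 0.1259  0.0249 -0.1247]
0.35 [ 0.13    0.0257 -0.1354]
0.3 [ 0.1336  0.0264 -0.1463]
0.25 [ 0.1366  0.027  -0.1574]
0.2 [ 0.1392  0.0275 -0.1686]
0.15 [ 0.1411  0.0279 -0.1799]
0.1 [ 0.1425  0.0282 -0.1913]
0.05 [ 0.1434  0.0283 -0.2028]
-0.0 [ 0.1437  0.0284 -0.2143]
```

Request:
{"fn": "step_arm", "kwargs": {"rows": [[0.006,0.001,-0.002,0,0.004],[0.011,0.002,-0.0045,0,0.004],[0.016,0.003,-0.007,0,0.004],[0.0205,0.004,-0.0095,0,0.004],[0.0255,0.005,-0.012,0,0.004],[0.0305,0.006,-0.015,0,0.004],[0.0355,0.007,-0.018,0,0.004],[0.04,0.008,-0.021,0,0.004],[0.04,0.008,-0.021,0,0.004]]}}

```text
t: 10.8
eef_pos: [0.5383, -0.0691, 0.255]
ee_rot: [3.142, -0.001, -1.376]
force: [4.3, -4.2, 4.9]
width: 0.0113
gripper_force: 20.0
```

Request:
{"fn": "step_arm", "kwargs": {"rows": [[0.005,0.001,-0.003,0,0.004],[0.0095,0.002,-0.0065,0,0.004],[0.014,0.003,-0.01,0,0.004],[0.0185,0.0035,-0.0135,0,0.004],[0.023,0.0045,-0.017,0,0.004],[0.027,0.0055,-0.021,0,0.004],[0.031,0.006,-0.0245,0,0.004],[0.0355,0.007,-0.0285,0,0.004],[0.0355,0.007,-0.0285,0,0.004]]}}

```text
t: 11.7
eef_pos: [0.5739, -0.0618, 0.2261]
ee_rot: [3.142, -0.001, -1.376]
force: [6.3, -3.8, 4.0]
width: 0.0113
gripper_force: 20.0
```

Request:
{"fn": "step_arm", "kwargs": {"rows": [[0.005,0.001,-0.0035,0,0.004],[0.009,0.0015,-0.0075,0,0.004],[0.013,0.0025,-0.012,0,0.004],[0.0165,0.003,-0.0165,0,0.004],[0.02,0.004,-0.021,0,0.004],[0.0235,0.0045,-0.0255,0,0.004],[0.027,0.005,-0.03,0,0.004],[0.03,0.0055,-0.035,0,0.004],[0.03,0.0055,-0.035,0,0.004]]}}

```text
t: 12.6
eef_pos: [0.6034, -0.0558, 0.1905]
ee_rot: [3.141, 0.0, -1.376]
force: [2.7, -2.2, 0.7]
width: 0.0111
gripper_force: 20.0
```

Request:
{"fn": "step_arm", "kwargs": {"rows": [[0.003,0.0005,-0.005,0,0.004],[0.006,0.001,-0.0095,0,0.004],[0.009,0.0015,-0.0145,0,0.004],[0.0115,0.0025,-0.0195,0,0.004],[0.0145,0.003,-0.0245,0,0.004],[0.017,0.0035,-0.03,0,0.004],[0.0195,0.004,-0.035,0,0.004],[0.0215,0.0045,-0.0405,0,0.004],[0.0215,0.0045,-0.0405,0,0.004]]}}

```text
t: 13.5
eef_pos: [0.6253, -0.0514, 0.1504]
ee_rot: [-3.141, -0.0, -1.376]
force: [5.4, 1.4, 0.9]
width: 0.0112
gripper_force: 20.0
```

Request:
{"fn": "step_arm", "kwargs": {"rows": [[0.003,0.0005,-0.0055,0,0.004],[0.005,0.001,-0.0105,0,0.004],[0.007,0.001,-0.016,0,0.004],[0.009,0.0015,-0.0215,0,0.004],[0.0105,0.002,-0.027,0,0.004],[0.012,0.002,-0.0325,0,0.004],[0.013,0.0025,-0.0385,0,0.004],[0.0145,0.0025,-0.044,0,0.004],[0.0145,0.0025,-0.044,0,0.004]]}}

```text
t: 14.4
eef_pos: [0.6395, -0.0486, 0.1061]
ee_rot: [-3.141, 0.0, -1.376]
force: [3.0, 5.6, -0.5]
width: 0.0109
gripper_force: 20.0
```

Request:
{"fn": "step_arm", "kwargs": {"rows": [[0.001,0.001,-0.006,0,0.004],[0.0025,0.0015,-0.0115,0,0.004],[0.003,0.0015,-0.017,0,0.004],[0.004,0.002,-0.023,0,0.004],[0.0045,0.002,-0.0285,0,0.004],[0.005,0.002,-0.033,0,0.004],[0.005,0.002,-0.036,0,0.004],[0.005,0.002,-0.036,0,0.004]]}}

```text
t: 15.2
eef_pos: [0.6445, -0.0474, 0.0704]
ee_rot: [-3.141, -0.0, -1.376]
force: [6.0, -0.2, -1.4]
width: 0.0117
gripper_force: 20.0
```

```bash
python3 - <<'E'
from h import *
f=arm.grab_frame("side"); cv2.imwrite("pics/e1.png",cv2.resize(f["color"][180:380,210:410],(600,600),interpolation=cv2.INTER_CUBIC))
s=arm.get_state();print(s["force"],s["eef_pos"],(proj(f,[.6475,-.048,.074])-[210,180])*3)
E
```

```text
[ 6.66423567 -0.74993723 -0.69243631] [ 0.64456896 -0.04735153  0.0705534 ] [386.49628103 221.03994724]
```

View pics/e1.png

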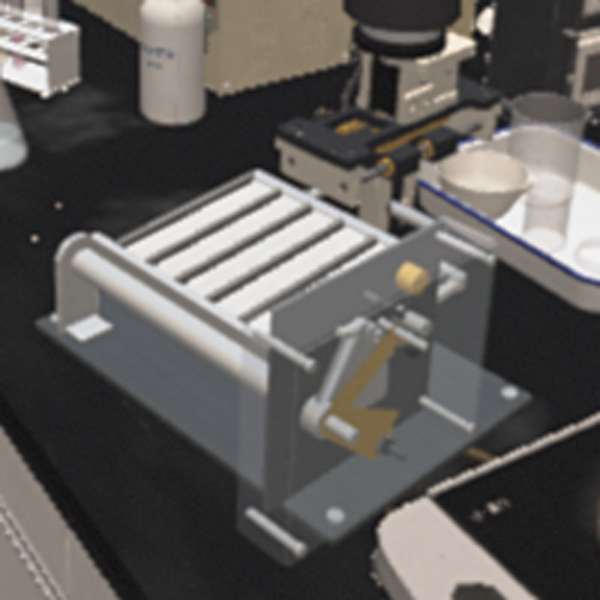

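The board is nearly flat, with the bar end at about (405, 212) and still in the fingers. I'll lower it the rest of the way in small steps until it touches down.

Request:
{"fn": "step_arm", "kwargs": {"rows": [[0.0015,0,-0.002,0,0.004],[0.0015,0,-0.004,0,0.004],[0.0015,0,-0.006,0,0.004],[0.0015,0,-0.006,0,0.004]]}}

```text
t: 15.65
eef_pos: [0.6449, -0.0473, 0.0644]
ee_rot: [3.14, 0.0, -1.376]
force: [3.2, -0.6, -1.3]
width: 0.0112
gripper_force: 20.0
```

Request:
{"fn": "step_arm", "kwargs": {"rows": [[0,0,-0.002,0,0.004],[0,0,-0.004,0,0.004],[0,0,-0.004,0,0.004]]}}

```text
t: 15.95
eef_pos: [0.6451, -0.0473, 0.0607]
ee_rot: [3.141, -0.0, -1.376]
force: [0.4, -0.9, -1.9]
width: 0.011
gripper_force: 20.0
```

Request:
{"fn": "step_arm", "kwargs": {"rows": [[0,0,-0.0015,0,0.004],[0,0,-0.003,0,0.004],[0,0,-0.003,0,0.004]]}}

```text
t: 16.25
eef_pos: [0.6452, -0.0473, 0.0577]
ee_rot: [3.141, 0.0, -1.376]
force: [1.4, -2.3, -1.2]
width: 0.0113
gripper_force: 20.0
```

Request:
{"fn": "step_arm", "kwargs": {"rows": [[0,0,-0.001,0,0.004],[0,0,-0.002,0,0.004],[0,0,-0.002,0,0.004]]}}

```text
t: 16.55
eef_pos: [0.6452, -0.0472, 0.0558]
ee_rot: [3.141, 0.0, -1.376]
force: [0.0, -2.2, -1.2]
width: 0.0114
gripper_force: 20.0
```

Request:
{"fn": "step_arm", "kwargs": {"rows": [[0,0,-0.001,0,0.004],[0,0,-0.002,0,0.004],[0,0,-0.002,0,0.004]]}}

```text
t: 16.85
eef_pos: [0.6452, -0.0472, 0.054]
ee_rot: [3.141, -0.0, -1.376]
force: [-1.2, -2.4, -0.0]
width: 0.0113
gripper_force: 20.0
```

Request:
{"fn": "step_arm", "kwargs": {"rows": [[0,0,-0.001,0,0.004],[0,0,-0.002,0,0.004],[0,0,-0.002,0,0.004]]}}

```text
t: 17.15
eef_pos: [0.6453, -0.0473, 0.0537]
ee_rot: [-3.141, -0.0, -1.375]
force: [-7.4, -2.4, 13.2]
width: 0.0112
gripper_force: 20.0
```

Contact came at TCP z = 0.0538, so the board is flat. The second notch should then put the TCP at z ≈ 0.1325. I'll raise it to about 0.40 rad.

Request:
{"fn": "step_arm", "kwargs": {"rows": [[0,0,0.006,0,0.004],[0,0,0.013,0,0.004],[-0.0005,0,0.019,0,0.004],[-0.001,0,0.025,0,0.004],[-0.0025,-0.0005,0.036,0,0.004],[-0.0045,-0.001,0.0475,0,0.004],[-0.007,-0.0015,0.0585,0,0.004],[-0.01,-0.002,0.0695,0,0.004],[-0.0135,-0.0025,0.0805,0,0.004],[-0.0165,-0.0035,0.0885,0,0.004],[-0.0175,-0.0035,0.091,0,0.004],[-0.0175,-0.0035,0.091,0,0.004]]}}

```text
t: 18.35
eef_pos: [0.6281, -0.0507, 0.1438]
ee_rot: [-3.14, -0.0, -1.376]
force: [0.4, -3.4, -3.3]
width: 0.0113
gripper_force: 20.0
```

Request:
{"fn": "step_arm", "kwargs": {"rows": [[0.001,0,-0.003,0,0.004],[0.002,0.0005,-0.006,0,0.004],[0.003,0.0005,-0.009,0,0.004],[0.003,0.0005,-0.009,0,0.004]]}}

```text
t: 18.75
eef_pos: [0.6318, -0.05, 0.1339]
ee_rot: [-3.141, -0.0, -1.375]
force: [0.1, -1.9, 0.8]
width: 0.0114
gripper_force: 20.0
```

Request:
{"fn": "step_arm", "kwargs": {"rows": [[0.0005,0,-0.001,0,0.004],[0.001,0,-0.002,0,0.004],[0.001,0,-0.003,0,0.004],[0.001,0,-0.003,0,0.004]]}}

```text
t: 19.15
eef_pos: [0.6325, -0.0499, 0.1319]
ee_rot: [-3.14, -0.0, -1.375]
force: [-0.1, -0.7, 5.9]
width: 0.0114
gripper_force: 20.0
```

Request:
{"fn": "step_arm", "kwargs": {"rows": [[0,0,-0.001,0,0.004],[0,0,-0.001,0,0.004]]}}

```text
t: 19.35
eef_pos: [0.6327, -0.0499, 0.1312]
ee_rot: [-3.14, -0.0, -1.375]
force: [-1.1, -0.3, 8.1]
width: 0.0114
gripper_force: 20.0
```

Request:
{"fn": "step_arm", "kwargs": {"rows": [[0,0,0.0015,0,0.004],[0,0,0.0015,0,0.012],[0,0,0.0015,0,0.016],[0,0,0.0015,0,0.02],[0,0,0.0015,0,0.024],[0,0,0.0015,0,0.024],[0,0,0.0015,0,0.024]]}}

```text
t: 20.05
eef_pos: [0.6319, -0.0501, 0.1313]
ee_rot: [3.141, 0.0, -1.376]
force: [0.1, -0.7, 0.1]
width: 0.0237
gripper_force: 0.0
```

Request:
{"fn": "step_arm", "kwargs": {"rows": [[0,0,0.004,0,0.024],[0,0,0.01,0,0.024],[0,0,0.018,0,0.024],[0,0,0.026,0,0.024],[0,0,0.04,0,0.024],[0,0,0.06,0,0.024],[0,0,0.08,0,0.024],[0,0,0.1,0,0.024],[0,0,0.12,0,0.024],[0,0,0.12,0,0.024]]}}

```text
t: 21.05
eef_pos: [0.6336, -0.0502, 0.2563]
ee_rot: [-3.135, -0.001, -1.375]
force: [-0.6, 0.5, 1.2]
width: 0.024
gripper_force: 0.0
```

```bash
python3 - <<'E'
from h import *
f=arm.grab_frame("side"); cv2.imwrite("pics/g1.png",cv2.resize(f["color"],(800,600),interpolation=cv2.INTER_CUBIC))
ex=np.array([np.cos(.195),np.sin(.195)]);ey=np.array([-ex[1],ex[0]]);h=np.array([.4208,-.0929])
for n in(.174,.349,.523):
    for s in(.055,-.055):
        xy=h+.23*np.cos(n)*ex+s*ey; print(n,s,(proj(f,[*xy,.074+.23*np.sin(n)])/.7).round())
E
```

```text
0.174 0.055 [461. 332.]
0.174 -0.055 [509. 355.]
0.349 0.055 [458. 315.]
0.349 -0.055 [507. 336.]
0.523 0.055 [452. 298.]
0.523 -0.055 [502. 319.]
```

View pics/g1.png

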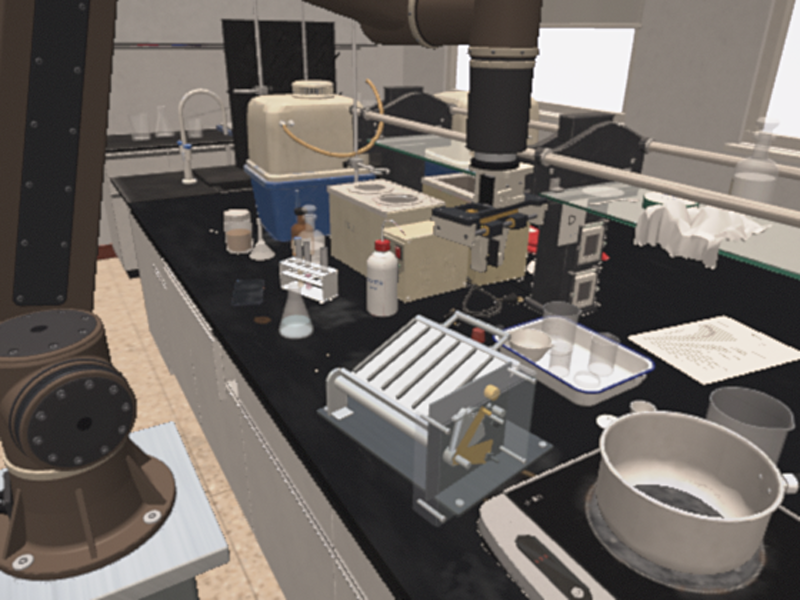

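The bar's left end is at about (455, 316), against (458, 315) predicted for the second notch. The bystanders are where they were and the gripper is clear, so I'll hand in.

```bash
python3 -c "
from station import arm
print(arm.job_done())"
```

```text
the job is handed in; nothing more can be done
None
```

The rack now rests in its second notch: I lifted it to the stop (about 12 N felt at the bar), lowered it flat and raised it to about 0.35 rad, then let go and handed the job in at about 21 s with the other items unmoved.

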